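# Cap the test outlet and hold the dead-man dial at full test pressure

## Task

Close up the leak-test stand and put it under test pressure: one of the two bayonet caps on its outlet pipe has been left loose, so first turn that cap clockwise by its rib until it is fully home against its stops, rib in line with the pipe like its neighbour's. Then turn the spring-return dial clockwise by its handle, past the first two clicks to the third one (three bars) and not on into the fourth, and finish while still holding it there - it springs back if you let go. Leave the other things on the bench where they are.

Things in the scene. Friction and masses are not known exactly. Their poses are not given: they have to be found in the camera images.
- stand: fixed leak-test stand: grey base plate 250 x 370 mm, top 20 mm above the bench; air reservoir and round gauge at the back (highest point about 165 mm), a steel outlet pipe along the middle with two capped outlets (loose cap on either), valve with dial at the right front. Origin on the bench under the pipe, halfway along the plate; y runs along the pipe to the left, x away from the robot, z up
- cap: the loose one of two equal aluminium bayonet caps, 56 mm across, 16 mm high, with an upright grip rib across its top: 56 mm long, 13 mm thick, 16 to 44 mm above the origin. Origin on the vertical turning axis at its underside (86 mm above the bench when home); x along the rib, z up. Turning it clockwise seen from above closes it, draws it down 4 mm per rad, takes 0.1 N m; it stays where left
- cap_turn (a joint): angle of the loose cap in rad: 0 fully home against the stops (rib in line with the outlet pipe), larger is more open, i.e. anticlockwise seen from above; starts 0.8 to 1.3
- cap_tight: the other, equal cap, already home and immovable; same origin and axes. The two caps stand on the pipe at y = +20 and +145 mm of the stand, either way round
- handle: black dial with its handle on a vertical axis: a disc 58 mm across with an arm that points along its own -y, carrying an upright grip 13 mm thick, 40 mm long (42 to 82 mm from the axis), 6 to 36 mm above the origin. Origin on the axis at the disc's underside, 75 mm above the bench. Below the grip is free space, but for a scale plate of 47 mm radius whose top is 13 mm below the origin
- handle_grip (a point): middle of the handle's upright grip, 62 mm from the dial's axis, 25 mm above the dial's underside (about 100 mm above the bench, 11 mm below the grip's top)
- dial (a joint): dial angle in rad, growing clockwise seen from above: 0 at rest (arm along the stand's -y), clicks (detents) at 0.4, 0.8, 1.2 and 1.6, marked on the scale plate by one to four raised bars; end stop 1.75. A spring drives it back to 0 from everywhere, clicks too: 0.10 N m at 0, 0.22 N m at the third click, up to 0.08 N m more or less beside a click. The gauge needle follows it
- spanner: small combination spanner, 148 x 24 x 7 mm, loose on the front of the base plate; bystander
- nail_carton: small carton of nails, 61 x 110 x 44 mm, loose on the bench; bystander
- masking_roll: roll of masking tape 84 mm across, 24 mm high, loose on the bench; bystander
- wood_block: wooden offcut 64 x 150 x 38 mm, loose on the bench; bystander
- hammer: claw hammer 302 mm long, loose on the bench; bystander

How it is judged:
By the outcome, as a careful person would: the job done as asked, in the order asked, and still so for the second after the job is handed in, while the arm keeps its last pose, push and grip.
It also fails if it takes over 45 s, if anything falls off the work surface, if the arm or the gripper's body presses on something with over 40 N, if the wrist force passes 120 N, or if a joint passes its speed limit or range.

## Robot

A 6-joint arm with a two-finger parallel gripper is mounted at the origin on a cart in front of the work surface, level with it; the furniture and walls round the work are solid. World frame = base frame: x ahead of the robot, y to its left, z up, the work surface at z = 0. Lengths are in m, angles in rad, forces in N, time in s.
With the tool pointing down it reaches from about 0.35 to 0.875 m from the base axis. Payload 15.5 kg.
Tool frame: the origin (TCP) lies on the mounting face of the last link; the fingertips stand 173 mm ahead of it and the grasp point (between the pads) lies 155 mm ahead of it; z points along the fingers, y is the line along which they close (so a half turn about z gives the same grasp; the last joint's range is limited). The gripper opens to 85 mm and grips with 20 to 120 N. Pads are 22 mm wide; open, the fingers measure 114 mm over their backs; the gripper's body (76 mm by 85 mm) begins 54 mm behind the grasp point. The pads swing forward as they close: fully open they stand 13 mm farther back than shut.
Start: joints at [-0.096, 0.494, 1.345, -0, 1.302, -0.096], TCP at [0.625, 0, 0.405] pointing down, gripper open.
Joint ranges: [-2.91, 2.91], [-0.82, 2.16], [0.22, 2.67], [-1.22, 4.37], [0.12, 2.79], [-3.08, 3.08]. Speed limits (rad/s): [1.89, 1.89, 2.57, 3.01, 3.01, 3.01].

## Interface

Orientations are given as a unit quaternion [w, x, y, z].
In Python, from station import status, viewer, env gives the robot as it stands. The module is installed in compiled form; this text tells all that it offers.
- The arm moves only by the tool play_rows, never from a script. Its arguments are lists of equal length, an entry for each row: "offset": the shift along the tool's x, y, z in m, a list of three; "turn": the turn, a rotation vector about the tool's x, y, z in rad, a list of three. In form: {"offset": [[x, y, z], ...], "turn": [[wx, wy, wz], ...]}. A call has 1 to 20 rows; each row is the pose to reach, as a shift and turn from the pose commanded when the call began, along the tool's axes at that moment; what a row does not reach only later rows make up. A row lasts 1/12 s, in which the tool goes at most 41.7 mm and 7.16 degrees, less where a joint would pass 70% of its speed; a pose out of reach is approached as far as the arm can. A call with a gripper value outside its range is refused whole. "grip" is the finger opening in m, from 0 to 0.0854, set as the call begins (left out, the last holds). The fingers move at their own pace and stop on an object; the grip force is fixed at half the most. Time passes only in rows, so rows that repeat a pose let the fingers close. It gives the time, the measured TCP pose, the force, the opening and the grip force at its end, in the units of the state.
- status.observe(): the state, without advancing time (a new reading comes with each control period).
- viewer.grab_frame(name): name is "scene" or "side" or "wrist"; returns (picture, depth): 480x640x3 uint8, red, green, blue; 480x640 float32, m along the optical axis (not along the pixel's ray), 0 where there is no reading.
- viewer.camera_model(name): a dict with "vertical_fov" (degrees; the focal length in pixels is half the picture's height over the tangent of half this angle, whatever the lens; pixels are square), "cx", "cy" (the principal point, pixels), "R" (3x3) and "t" (3): a world point X has camera coordinates R X + t. Camera axes: x right, y down, z forward; pixel columns grow to the right and rows downward; lengths in m; the calibration is good to about 2 mm. A picture is of the moment at which its call begins: read the wrist's pose just before it. camera_model takes no time and is no camera call; for the wrist camera it gives the pose at the moment of the call.
- env.job_done(): hands the job in; it is judged then, once.
Trained networks look in the newest picture that a camera, given by its name, has taken for a name from the list of things; names that differ only in an ending like _2 or _b are one class to them, and where a whole thing is asked for, a point or a joint stands for the part that bears it (a point fixed in the world has none). Each returns a list of dicts, best first, with "p" (0 to 1); they miss things now and then, are a little off and sometimes report something else, mostly with a low value. They report only what shows in the picture. A call takes as long as a camera call.
- viewer.find_in(camera, thing): "extent" ([left, top, right, bottom] in pixels, round what is visible of it).
- viewer.silhouettes(camera, thing): "region" (480x640 bool, what is visible of it) and "extent" ([left, top, right, bottom] in pixels, round what is visible of it).
The state is a dict: "time": time; "joints": joint angles; "dq": joint speeds; "joint_torque": joint torques, N m; "eef_pos": TCP position; "eef_rot": TCP orientation; "contact_force": force on the tool from outside, world axes, zero at the start; "moment": the same for the moment, N m; "width": finger opening in m; "gripper_force": force on a finger pad.
Only numpy, scipy, OpenCV 4.12 (cv2) and the standard library are available. Lean on these libraries where they do the work, as an engineer would, in place of code of your own. Each camera call takes 0.05 s, during which the arm holds its last target. There are 200 camera calls.

## Working session

There is one attempt and no reset: what is moved stays moved. The work goes in short steps, Python scripts to look and compute and a tool call to move; the robot and the scene stay as the last step left them, time stands still between calls to the robot, and variables do not carry over. Pictures are saved under pics/ and viewed, at most 10 in all, crops included, and the job is handed in when it is done.

Besides the shell and the picture viewer there is one more tool, called after "Emit:" as a command line: name --argument value ..., lists and objects as JSON in quotes. play_rows: Moves the arm, as the interface text tells. Its arguments: {"type":"object","properties":{"offset":{"type":"array","items":{"type":"array","items":{"type":"number"}}},"turn":{"type":"array","items":{"type":"array","items":{"type":"number"}}},"grip":{"type":"number"}},"required":["offset","turn"]}

```bash
mkdir -p pics; cat > h.py <<'E'
import numpy as np, cv2
from station import status, viewer, env
def world(name, depth, mask, m=None):
    m=m or viewer.camera_model(name)
    f=240/np.tan(np.radians(m["vertical_fov"])/2)
    v,u=np.nonzero(mask&(depth>0)); z=depth[v,u]
    P=np.stack([(u-m["cx"])/f*z,(v-m["cy"])/f*z,z],1)
    return (P-np.array(m["t"]))@np.array(m["R"])
E
python3 - <<'E'
from h import *
print(status.observe())
for n in ["scene","side"]:
    im,d=viewer.grab_frame(n); cv2.imwrite(f"pics/{n}0.png",im[:,:,::-1])
    np.savez(f"{n}0.npz",im=im,d=d)
    m=viewer.camera_model(n)
    for t in ["cap","cap_tight","handle"]:
        for r in viewer.silhouettes(n,t)[:3]:
            P=world(n,d,r["region"],m)
            print(n,t,round(r["p"],2),np.round(r["extent"]),len(P),np.round(np.median(P,0),3) if len(P) else 0, np.round(P.max(0),3) if len(P) else 0)
E
```

```text
{'time': 0.0, 'joints': array([-9.55051611e-02,  4.94181669e-01,  1.34614927e+00,  1.31931053e-05,
        1.30251855e+00, -9.54752121e-02]), 'dq': array([-0.00040683,  0.00162462, -0.00070553, -0.00173431, -0.00025299,
        0.00090779]), 'joint_torque': array([-2.68344644e-03, -8.82162237e+01, -3.83866239e+01, -4.40739132e-04,
        1.02696815e-02,  1.38197843e-04]), 'eef_pos': array([6.24841154e-01, 1.72608821e-05, 4.04094922e-01]), 'eef_rot': array([-4.88747885e-04,  7.07118469e-01,  7.07094814e-01, -3.95060565e-04]), 'contact_force': array([-0.04979123, -0.37187002, -0.33394094]), 'moment': array([0.03101539, 0.02333023, 0.04985109]), 'gripper_force': 0.0, 'width': 0.08528644635559562}
scene cap 0.83 [279. 210. 300. 239.] 377 [0.572 0.042 0.106] [0.67  0.064 0.138]
scene cap_tight 0.76 [312. 195. 333. 219.] 408 [ 0.577 -0.084  0.105] [ 0.7   -0.052  0.134]
side cap 0.6 [326. 212. 351. 230.] 329 [0.58  0.02  0.107] [0.65  0.228 0.139]
side cap_tight 0.64 [337. 234. 353. 263.] 292 [ 0.579 -0.106  0.102] [ 0.61  -0.062  0.133]
side handle 0.94 [339. 278. 358. 304.] 339 [ 0.561 -0.244  0.092] [ 0.593 -0.201  0.112]
```

View pics/scene0.png

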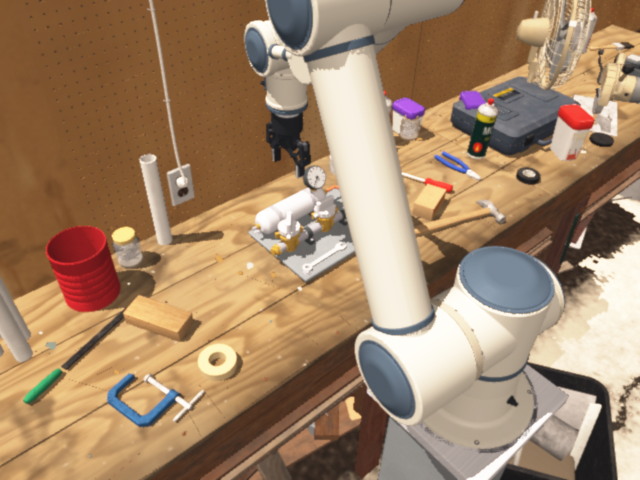

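View pics/side0.png

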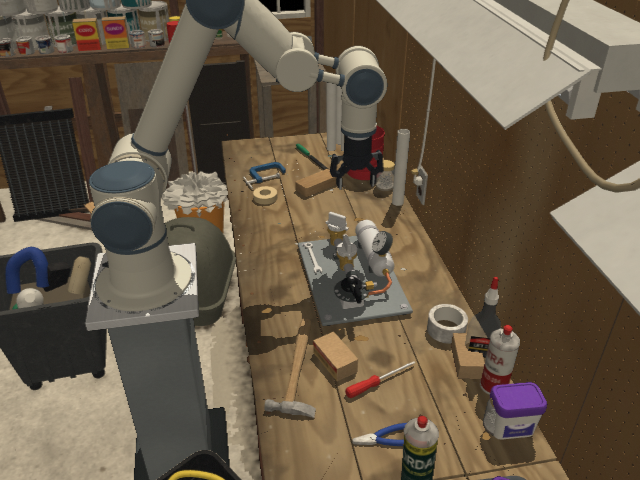

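The scene view shows the stand at about (300,235), its two caps at (290,225) and (322,207). The side view shows the caps at (338,221) and (346,248), and the black dial at (350,290). Next is a wrist look.

```bash
python3 - <<'E'
from h import *
n="wrist"; m=viewer.camera_model(n)
im,d=viewer.grab_frame(n); cv2.imwrite(f"pics/{n}0.png",im[:,:,::-1])
print(np.round(m["R"],3),m["t"],-np.array(m["R"]).T@m["t"],m["vertical_fov"])
np.savez(f"{n}0.npz",im=im,d=d)
for t in ["cap","cap_tight","handle","spanner"]:
    for r in viewer.silhouettes(n,t)[:3]:
        P=world(n,d,r["region"],m)
        print(n,t,round(r["p"],2),np.round(r["extent"]),len(P),np.round(np.median(P,0),3) if len(P) else 0, np.round(P.max(0),3) if len(P) else 0)
E
```

```text
[[ 1.    -0.001 -0.001]
 [-0.001 -0.951  0.31 ]
 [-0.001 -0.31  -0.951]] [-0.62501574 -0.03984567  0.38197696] [0.6253996  0.08002313 0.37498052] 61.84976410367494
wrist cap 0.59 [205. 134. 298. 217.] 6151 [0.583 0.04  0.107] [0.61  0.065 0.137]
wrist cap_tight 0.8 [226. 287. 302. 389.] 4629 [ 0.585 -0.082  0.104] [ 0.611 -0.052  0.133]
wrist handle 0.93 [221. 418. 283. 461.] 1371 [ 0.561 -0.205  0.083] [0.61  0.011 0.309]
wrist spanner 0.66 [149. 140. 198. 299.] 2459 [ 0.498 -0.014  0.027] [0.512 0.057 0.03 ]
```

View pics/wrist0.png

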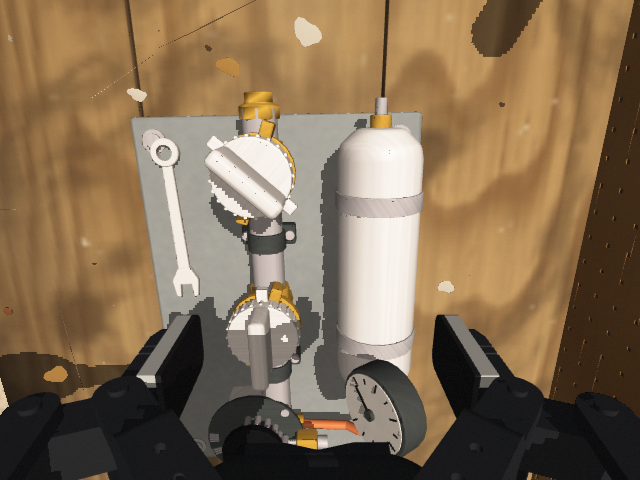

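The wrist view shows the loose cap at (252,176), its rib running from (213,150) to (290,210). The tight cap is at (263,335) with its rib in line with the pipe, and the dial is at (250,440), partly hidden.

```bash
cat >> h.py <<'E'
def rib(P,zmin):
    Q=P[P[:,2]>zmin][:,:2].astype(np.float32)
    (c,s,a)=cv2.minAreaRect(Q); b=cv2.boxPoints((c,s,a)); e=[b[1]-b[0],b[2]-b[1]]; e=max(e,key=np.linalg.norm)
    e=e*np.sign(e[1]); return len(Q),np.round(c,4),np.round(s,4),round(float(np.arctan2(-e[0],e[1])),3),P[P[:,2]>zmin][:,2].max()
E
python3 - <<'E'
from h import *
n="wrist"; m=viewer.camera_model(n); z=np.load("wrist0.npz"); d=z["d"]
for nm,(l,t,r,b),zm in [("loose",(195,125,305,222),.122),("tight",(220,280,305,395),.122)]:
    k=np.zeros(d.shape,bool); k[t:b,l:r]=1
    P=world(n,d,k,m); P=P[(P[:,2]<.15)]
    print(nm,rib(P,zm)); Q=P[(P[:,2]>.085)&(P[:,2]<.11)]; print(cv2.minEnclosingCircle(Q[:,:2].astype(np.float32)))
E
```

```text
loose (2126, array([0.5802, 0.0355]), array([0.0137, 0.0561]), 0.849, np.float64(0.1368337684258627))
((0.5804160833358765, 0.03613656759262085), 0.03756885230541229)
tight (1325, array([ 0.5822, -0.0889]), array([0.0135, 0.056 ]), 0.013, np.float64(0.13306486533040274))
((0.5816723108291626, -0.08841204643249512), 0.0380900576710701)
```

Emit:
play_rows --offset '[[0.01, -0.01, 0.015], [0.02, -0.02, 0.03], [0.03, -0.03, 0.045], [0.0355, -0.044, 0.06], [0.0355, -0.044, 0.07], [0.0355, -0.044, 0.07], [0.0355, -0.044, 0.07], [0.0355, -0.044, 0.07], [0.0355, -0.044, 0.07], [0.0355, -0.044, 0.07]]' --turn '[[0, 0, -0.12], [0, 0, -0.24], [0, 0, -0.36], [0, 0, -0.48], [0, 0, -0.6], [0, 0, -0.72], [0, 0, -0.84], [0, 0, -0.85], [0, 0, -0.85], [0, 0, -0.85]]' --grip 0.045

```text
time: 1.48
eef_pos: [0.5811, 0.0355, 0.3348]
eef_rot: [0.0, 0.355, 0.935, 0.0]
contact_force: [0.6, -0.2, 0.6]
width: 0.0452
gripper_force: 0.0
```

```bash
python3 - <<'E'
from h import *
n="wrist"; m=viewer.camera_model(n)
im,d=viewer.grab_frame(n); cv2.imwrite(f"pics/{n}1.png",im[:,:,::-1])
np.savez("wrist1.npz",im=im,d=d)
s=status.observe(); print(s["time"],s["eef_pos"],s["eef_rot"],s["width"],s["joints"])
k=np.ones(d.shape,bool);P=world(n,d,k,m)
P=P[(np.hypot(P[:,0]-.5805,P[:,1]-.0355)<.035)&(P[:,2]<.142)]
print(rib(P,.122))
E
```

```text
1.5333 [0.58106601 0.03547618 0.33480126] [1.24429167e-04 3.54324125e-01 9.35122664e-01 3.47143058e-05] 0.04536922291232552 [-4.15777409e-02  5.09852089e-01  1.53645577e+00 -1.41029962e-05
  1.09502674e+00 -8.87985198e-01]
(3010, array([0.5795, 0.0359]), array([0.013 , 0.0552]), 0.843, np.float64(0.13623631251149274))
```

View pics/wrist1.png

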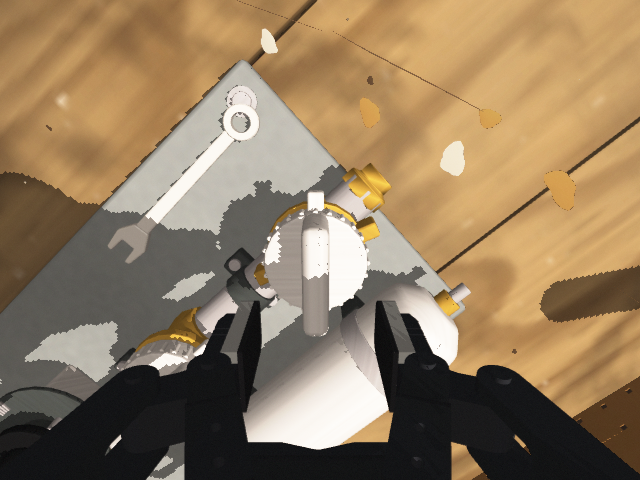

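The rib runs vertically in the picture, from (316,200) to (316,330). It is centred between the fingers, and the reservoir is clear of the right finger.

Emit:
play_rows --offset '[[0, -0.0005, 0.015], [0, -0.0005, 0.03], [0, -0.0005, 0.042], [0, -0.0005, 0.05], [0, -0.0005, 0.05], [0, -0.0005, 0.05]]' --turn '[[0, 0, 0], [0, 0, 0], [0, 0, 0], [0, 0, 0], [0, 0, 0], [0, 0, 0]]'

```text
time: 2.03
eef_pos: [0.5807, 0.0351, 0.2847]
eef_rot: [-0.0, 0.353, 0.936, -0.0]
contact_force: [0.0, -0.2, 0.4]
width: 0.0451
gripper_force: 0.0
```

Emit:
play_rows --offset '[[0, 0, 0], [0, 0, 0], [0, 0, 0], [0, 0, 0], [0, 0, 0], [0, 0, 0], [0, 0, 0], [0, 0, 0], [0, 0, 0], [0, 0, 0]]' --turn '[[0, 0, 0], [0, 0, 0], [0, 0, 0], [0, 0, 0], [0, 0, 0], [0, 0, 0], [0, 0, 0], [0, 0, 0], [0, 0, 0], [0, 0, 0]]' --grip 0.0

```text
time: 2.87
eef_pos: [0.5806, 0.0348, 0.2855]
eef_rot: [0.0, 0.353, 0.936, -0.0]
contact_force: [-3.5, -5.0, 7.6]
width: 0.0114
gripper_force: 62.2
```

Emit:
play_rows --offset '[[0, 0, 0.0004], [0, 0, 0.0008], [0, 0, 0.0012], [0, 0, 0.0016], [0, 0, 0.002], [0, 0, 0.0024], [0, 0, 0.0028], [0, 0, 0.003], [0, 0, 0.003], [0, 0, 0.003]]' --turn '[[0, 0, 0.1], [0, 0, 0.2], [0, 0, 0.3], [0, 0, 0.4], [0, 0, 0.5], [0, 0, 0.6], [0, 0, 0.7], [0, 0, 0.78], [0, 0, 0.78], [0, 0, 0.78]]'

```text
time: 3.7
eef_pos: [0.5803, 0.0346, 0.2824]
eef_rot: [0.0, 0.682, 0.731, -0.001]
contact_force: [-5.8, -7.0, 7.6]
width: 0.0117
gripper_force: 62.1
```

```bash
python3 -c "
from h import *
s=status.observe(); print(s['moment'],s['contact_force'],s['eef_rot'])"
```

```text
[-1.30001579  0.94069242 -0.08589556] [-5.83039571 -7.02227175  7.58265598] [ 2.24548257e-04  6.82218213e-01  7.31148396e-01 -5.31424171e-04]
```

Emit:
play_rows --offset '[[0, 0, 0], [0, 0, 0], [0, 0, 0], [0, 0, 0]]' --turn '[[0, 0, 0.03], [0, 0, 0.06], [0, 0, 0.08], [0, 0, 0.08]]'

```text
time: 4.03
eef_pos: [0.5803, 0.0346, 0.2822]
eef_rot: [0.0, 0.711, 0.703, -0.001]
contact_force: [-5.0, -6.8, 5.5]
width: 0.0117
gripper_force: 62.0
```

```bash
python3 -c "
from h import *
s=status.observe(); print(s['moment'],s['contact_force'],s['eef_rot'])"
```

```text
[-1.30743646  0.83531844  0.40642025] [-4.97899547 -6.78937106  5.45435133] [ 2.20409260e-04  7.11014518e-01  7.03176987e-01 -6.56738847e-04]
```

Emit:
play_rows --offset '[[0, 0, 0], [0, 0, 0], [0, 0, 0], [0, 0, 0]]' --turn '[[0, 0, 0.03], [0, 0, 0.06], [0, 0, 0.06], [0, 0, 0.06]]'

```text
time: 4.37
eef_pos: [0.5803, 0.0346, 0.2822]
eef_rot: [0.0, 0.731, 0.682, -0.001]
contact_force: [-5.2, -7.0, 5.4]
width: 0.0118
gripper_force: 67.3
```

```bash
python3 -c "
from h import *
s=status.observe(); print(s['moment'],s['contact_force'],s['eef_rot'])"
```

```text
[-1.32618693  0.83654721  1.30812459] [-5.17283064 -7.0265159   5.37530194] [ 3.13812137e-04  7.31074311e-01  6.82297335e-01 -7.73766918e-04]
```

Emit:
play_rows --offset '[[0, 0, 0], [0, 0, 0], [0, 0, 0], [0, 0, 0], [0, 0, 0]]' --turn '[[0, 0, -0.05], [0, 0, -0.05], [0, 0, -0.05], [0, 0, -0.05], [0, 0, -0.05]]'

```text
time: 4.78
eef_pos: [0.5803, 0.0346, 0.2822]
eef_rot: [0.0, 0.714, 0.7, -0.001]
contact_force: [-5.4, -7.6, 4.5]
width: 0.0115
gripper_force: 62.2
```

Emit:
play_rows --offset '[[0, 0, 0], [0, 0, 0], [0, 0, 0], [0, 0, 0], [0, 0, 0], [0, 0, 0], [0, 0, 0], [0, 0, -0.02], [0, 0, -0.05], [0, 0, -0.08], [0, 0, -0.09], [-0.03, 0, -0.09], [-0.06, 0, -0.09], [-0.09, 0, -0.09], [-0.12, 0, -0.09], [-0.15, 0, -0.09], [-0.18, 0, -0.09], [-0.18, 0, -0.09], [-0.18, 0, -0.09]]' --turn '[[0, 0, 0], [0, 0, 0], [0, 0, 0], [0, 0, 0], [0, 0, 0], [0, 0, 0], [0, 0, 0], [0, 0, 0], [0, 0, 0], [0, 0, 0], [0, 0, 0], [0, 0, 0], [0, 0, 0], [0, 0, 0], [0, 0, 0], [0, 0, 0], [0, 0, 0], [0, 0, 0], [0, 0, 0]]' --grip 0.04

```text
time: 6.37
eef_pos: [0.5769, -0.1462, 0.3713]
eef_rot: [-0.0, 0.715, 0.699, -0.0]
contact_force: [-0.4, 0.7, 0.3]
width: 0.0397
gripper_force: 0.0
```

```bash
python3 - <<'E'
from h import *
n="wrist"; m=viewer.camera_model(n)
im,d=viewer.grab_frame(n); cv2.imwrite(f"pics/{n}2.png",im[:,:,::-1])
np.savez("wrist2.npz",im=im,d=d)
s=status.observe(); print(s["time"],s["eef_pos"],s["eef_rot"],s["joints"])
k=np.ones(d.shape,bool);P=world(n,d,k,m)
for c in [(.58,.0355),(.582,-.089)]:
  Q=P[(np.hypot(P[:,0]-c[0],P[:,1]-c[1])<.035)&(P[:,2]<.142)&(P[:,2]>.122)]
  if len(Q)>50: print(rib(Q,.122))
for r in viewer.silhouettes(n,"handle")[:2]:
    P=world(n,d,r["region"],m); print(r["p"],r["extent"],np.median(P,0),P.max(0)); print(rib(P[P[:,2]<.13],.1))
E
```

```text
6.4167 [ 0.57690552 -0.14512773  0.37135877] [-2.93472026e-04  7.14585815e-01  6.99547730e-01 -1.22016608e-05] [-3.46868980e-01  4.84844115e-01  1.46367892e+00  2.50483050e-04
  1.19360895e+00 -3.25693832e-01]
(2590, array([ 0.5824, -0.0893]), array([0.013 , 0.0556]), 0.017, np.float64(0.133164924413358))
0.74 [268.1, 291.9, 340.0, 447.6] [ 0.56604394 -0.223801    0.09355898] [ 0.59374814 -0.19542505  0.11361218]
(1649, array([ 0.5677, -0.2562]), array([0.0245, 0.0889]), 0.097, np.float64(0.11361217694576589))
```

View pics/wrist2.png

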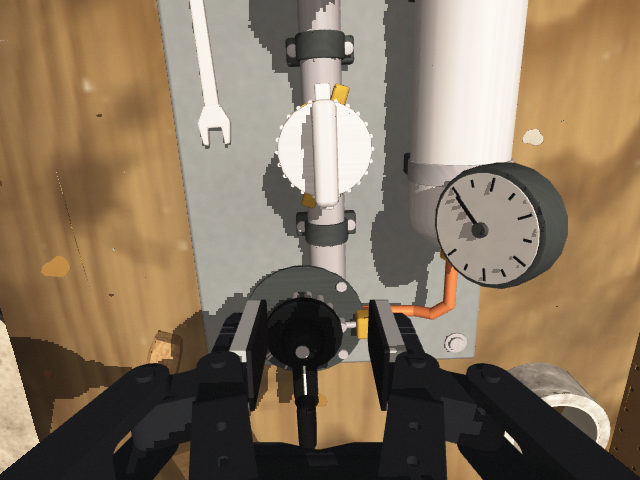

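The picture shows the tight cap at (325,145), the dial disc at (305,333) with its arm pointing down to (307,440), and the gauge at (490,228).

```bash
python3 - <<'E'
from h import *
n="wrist"; m=viewer.camera_model(n); z=np.load("wrist2.npz"); d=z["d"]; im=z["im"].astype(int)
k=np.zeros(d.shape,bool); k[260:452,235:385]=1
k&=im.max(2)<110
P=world(n,d,k,m); P=P[(P[:,2]<.13)&(P[:,2]>.05)&(abs(P[:,0]-.57)<.07)]
h,e=np.histogram(P[:,2],np.arange(.05,.13,.003)); print(list(zip(np.round(e,3),h)))
for a,b in [(.057,.067),(.076,.1),(.105,.12)]:
    Q=P[(P[:,2]>a)&(P[:,2]<b)][:,:2].astype(np.float32)
    if len(Q): print(a,len(Q),cv2.minEnclosingCircle(Q),Q.min(0),Q.max(0))
G=P[P[:,2]>.1]
for y in np.arange(-.31,-.19,.01):
    q=G[abs(G[:,1]-y)<.005]
    if len(q)>5: print(round(y,2),len(q),q[:,0].min(),np.median(q[:,0]),q[:,0].max(),q[:,2].max())
E
```

```text
[(np.float64(0.05), np.int64(8)), (np.float64(0.053), np.int64(5)), (np.float64(0.056), np.int64(1)), (np.float64(0.059), np.int64(188)), (np.float64(0.062), np.int64(3665)), (np.float64(0.065), np.int64(46)), (np.float64(0.068), np.int64(36)), (np.float64(0.071), np.int64(35)), (np.float64(0.074), np.int64(12)), (np.float64(0.077), np.int64(78)), (np.float64(0.08), np.int64(211)), (np.float64(0.083), np.int64(2261)), (np.float64(0.086), np.int64(104)), (np.float64(0.089), np.int64(151)), (np.float64(0.092), np.int64(557)), (np.float64(0.095), np.int64(624)), (np.float64(0.098), np.int64(394)), (np.float64(0.101), np.int64(620)), (np.float64(0.104), np.int64(113)), (np.float64(0.107), np.int64(180)), (np.float64(0.11), np.int64(525)), (np.float64(0.113), np.int64(17)), (np.float64(0.116), np.int64(0)), (np.float64(0.119), np.int64(0)), (np.float64(0.122), np.int64(0)), (np.float64(0.125), np.int64(0))]
0.057 3889 ((0.5670123100280762, -0.22255216538906097), 0.048659797757864) [ 0.5231669  -0.26780495] [ 0.614659   -0.17541817]
0.076 4249 ((0.571429431438446, -0.24494513869285583), 0.
[... 182 characters left out ...]
  -0.21751633]
-0.3 77 0.560099437813515 0.56844378435274 0.5727425292343777 0.11295540679607546
-0.29 194 0.5596218566095281 0.5665202862925182 0.5722849791828507 0.11324447361698192
-0.28 210 0.5594055279413828 0.5663908695720203 0.5724114726453089 0.1135579588153479
-0.27 355 0.559408158922042 0.5661577466131563 0.5719559600869816 0.11367439645349217
-0.26 23 0.5634099452082655 0.5656482975304671 0.568484389449916 0.10828913615136944
-0.23 216 0.5527049627883615 0.5650321027066164 0.5763656043905889 0.10539525705489682
-0.22 384 0.552050994477599 0.5649094074725094 0.5771716672953524 0.10604264382414126
-0.21 133 0.5566630673647539 0.5649894676152988 0.5731702583626859 0.10391730760787453
```

Emit:
play_rows --offset '[[-0.035, -0.002, 0], [-0.07, -0.004, 0], [-0.105, -0.006, 0], [-0.139, -0.008, 0], [-0.139, -0.008, 0.02], [-0.139, -0.008, 0.04], [-0.139, -0.008, 0.05], [-0.139, -0.008, 0.05], [-0.139, -0.008, 0.05]]' --turn '[[0, 0, -0.036], [0, 0, -0.036], [0, 0, -0.036], [0, 0, -0.036], [0, 0, -0.036], [0, 0, -0.036], [0, 0, -0.036], [0, 0, -0.036], [0, 0, -0.036]]'

```text
time: 7.22
eef_pos: [0.5666, -0.2827, 0.3217]
eef_rot: [-0.0, 0.701, 0.713, -0.0]
contact_force: [0.2, -0.2, 0.5]
width: 0.0404
gripper_force: 0.0
```

```bash
python3 - <<'E'
from h import *
s=status.observe(); print(s["time"],s["eef_pos"],s["eef_rot"],s["joints"])
m=viewer.camera_model("side"); im,d=viewer.grab_frame("side")
P=world("side",d,np.ones(d.shape,bool),m)
for c in [(.58,.0355),(.582,-.089)]:
  Q=P[(np.hypot(P[:,0]-c[0],P[:,1]-c[1])<.037)&(P[:,2]<.145)&(P[:,2]>.118)]; print(len(Q)); 
  if len(Q)>10: print(rib(Q,.118))
cv2.imwrite("pics/side1.png",cv2.resize(im[180:330,280:430],(600,600),interpolation=cv2.INTER_CUBIC)[:,:,::-1])
E
```

```text
7.2167 [ 0.56662404 -0.2826859   0.32171269] [-4.56346248e-04  7.00975476e-01  7.13185229e-01 -5.57323909e-05] [-5.57047236e-01  5.89487170e-01  1.41682062e+00  9.93777299e-05
  1.13619991e+00 -5.74356536e-01]
62
(62, array([0.5811, 0.0301]), array([0.0148, 0.0618]), 0.002, np.float64(0.13426994915979554))
9
```

View pics/side1.png

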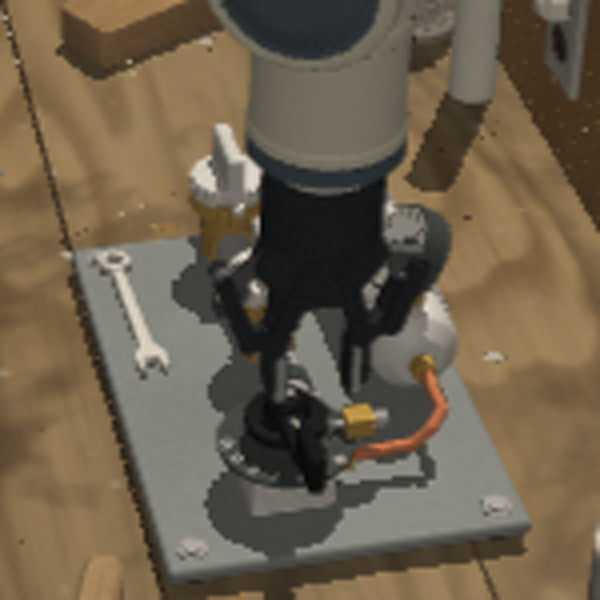

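The cap at (228,170) in the crop has its rib in line with the pipe, so it is closed. The fingers stand above the dial grip at about (315,470).

Emit:
play_rows --offset '[[-0.001, -0.0005, 0.02], [-0.001, -0.0005, 0.04], [-0.001, -0.0005, 0.055], [-0.001, -0.0005, 0.063], [-0.001, -0.0005, 0.063], [-0.001, -0.0005, 0.063]]' --turn '[[0, 0, 0], [0, 0, 0], [0, 0, 0], [0, 0, 0], [0, 0, 0], [0, 0, 0]]'

```text
time: 7.77
eef_pos: [0.5662, -0.2846, 0.2596]
eef_rot: [0.0, 0.701, 0.713, 0.0]
contact_force: [0.6, -0.3, 0.4]
width: 0.0397
gripper_force: 0.0
```

Emit:
play_rows --offset '[[0, 0, 0], [0, 0, 0], [0, 0, 0], [0, 0, 0], [0, 0, 0], [0, 0, 0], [0, 0, 0], [0, 0, 0], [0, 0, 0], [0, 0, 0]]' --turn '[[0, 0, 0], [0, 0, 0], [0, 0, 0], [0, 0, 0], [0, 0, 0], [0, 0, 0], [0, 0, 0], [0, 0, 0], [0, 0, 0], [0, 0, 0]]' --grip 0.0

```text
time: 8.6
eef_pos: [0.5656, -0.2849, 0.26]
eef_rot: [0.0, 0.701, 0.713, -0.0]
contact_force: [-4.4, 0.3, 9.1]
width: 0.0142
gripper_force: 58.5
```

```bash
python3 - <<'E'
from h import *
s=status.observe(); print(s["time"],s["eef_pos"],s["eef_rot"],s["joints"],s["moment"],s["contact_force"],s["width"])
R=.062
for a in np.arange(.1,1.31,.1): print([round(float(x),4) for x in (R*(1-np.cos(a)),-R*np.sin(a))],round(a,2))
E
```

```text
8.6 [ 0.56562989 -0.28486213  0.26004267] [ 4.43066017e-04  7.01410172e-01  7.12757706e-01 -1.64737647e-04] [-5.60655264e-01  6.64223758e-01  1.46845903e+00 -6.05690604e-04
  1.00811539e+00 -5.76380368e-01] [0.03977168 1.00995923 0.02751773] [-4.37767875  0.25023424  9.08433308] 0.014233803110254368
[0.0003, -0.0062] 0.1
[0.0012, -0.0123] 0.2
[0.0028, -0.0183] 0.3
[0.0049, -0.0241] 0.4
[0.0076, -0.0297] 0.5
[0.0108, -0.035] 0.6
[0.0146, -0.0399] 0.7
[0.0188, -0.0445] 0.8
[0.0235, -0.0486] 0.9
[0.0285, -0.0522] 1.0
[0.0339, -0.0553] 1.1
[0.0395, -0.0578] 1.2
[0.0454, -0.0597] 1.3
```

Emit:
play_rows --offset '[[0.0003, -0.0062, 0], [0.0012, -0.0123, 0], [0.0028, -0.0183, 0], [0.0049, -0.0241, 0], [0.0076, -0.0297, 0], [0.0108, -0.035, 0], [0.0146, -0.0399, 0], [0.0188, -0.0445, 0], [0.0235, -0.0486, 0], [0.0285, -0.0522, 0], [0.0285, -0.0522, 0], [0.0285, -0.0522, 0]]' --turn '[[0, 0, 0.1], [0, 0, 0.2], [0, 0, 0.3], [0, 0, 0.4], [0, 0, 0.5], [0, 0, 0.6], [0, 0, 0.7], [0, 0, 0.8], [0, 0, 0.9], [0, 0, 1.0], [0, 0, 1.0], [0, 0, 1.0]]'

```text
time: 9.6
eef_pos: [0.5138, -0.2575, 0.2601]
eef_rot: [0.001, 0.957, 0.29, 0.001]
contact_force: [1.0, -2.2, 6.6]
width: 0.0143
gripper_force: 59.2
```

```bash
python3 - <<'E'
from h import *
s=status.observe(); print(s["time"],s["eef_pos"],s["eef_rot"],s["joints"],s["moment"],s["contact_force"],s["width"])
p=s["eef_pos"]; q=s["eef_rot"]
print("tool angle",np.pi/2+.016-2*np.arctan2(q[2],q[1])+0, 2*np.arctan2(q[2],q[1]), "pos angle", np.arctan2(-(p[0]-.565),-(p[1]+.222))+.016)
E
```

```text
9.6 [ 0.51382513 -0.25747619  0.26011728] [0.0013755  0.95702653 0.28999509 0.00108808] [-5.68374402e-01  6.00342934e-01  1.62274324e+00 -1.72317287e-04
  9.15001476e-01  4.14082426e-01] [-0.52487607 -0.32391097 -0.09929173] [ 0.9743125  -2.22833012  6.56932942] 0.014252483154552917
tool angle 0.9983519902263908 0.5884443365685058 pos angle 0.9806253488257867
```

Emit:
play_rows --offset '[[0.0001, -0.0031, 0], [0.0003, -0.0062, 0], [0.0007, -0.0093, 0], [0.0013, -0.0126, 0], [0.0013, -0.0126, 0], [0.0013, -0.0126, 0], [0.0013, -0.0126, 0]]' --turn '[[0, 0, 0.05], [0, 0, 0.1], [0, 0, 0.15], [0, 0, 0.205], [0, 0, 0.205], [0, 0, 0.205], [0, 0, 0.205]]'

```text
time: 10.18
eef_pos: [0.5082, -0.2467, 0.2601]
eef_rot: [0.002, 0.982, 0.191, 0.001]
contact_force: [1.4, -4.6, 7.0]
width: 0.0141
gripper_force: 59.2
```

```bash
python3 - <<'E'
from h import *
s=status.observe(); print(s["time"],s["eef_pos"],s["moment"],s["contact_force"],s["width"],s["gripper_force"])
p=s["eef_pos"]; q=s["eef_rot"]
print("tool angle",np.pi/2+.016-2*np.arctan2(q[2],q[1]), "pos angle", np.arctan2(-(p[0]-.565),-(p[1]+.222))+.016)
im,d=viewer.grab_frame("wrist"); cv2.imwrite("pics/wrist3.png",im[:,:,::-1]); np.savez("wrist3.npz",im=im,d=d)
m=viewer.camera_model("wrist")
P=world("wrist",d,np.ones(d.shape,bool),m)
for c in [(.58,.0355),(.582,-.089)]:
  Q=P[(np.hypot(P[:,0]-c[0],P[:,1]-c[1])<.035)&(P[:,2]<.142)&(P[:,2]>.122)]
  if len(Q)>30: print(rib(Q,.122))
im,d=viewer.grab_frame("side"); cv2.imwrite("pics/side2.png",cv2.resize(im[190:320,290:420],(600,600),interpolation=cv2.INTER_CUBIC)[:,:,::-1])
E
```

```text
10.1833 [ 0.50823071 -0.24667228  0.26008751] [-0.88453944 -0.39384171 -0.05748079] [ 1.35866237 -4.62356606  7.01914142] 0.0140717666152314 59.176509976387024
tool angle 1.2025626832720566 pos angle 1.1768173615792625
```

View pics/wrist3.png

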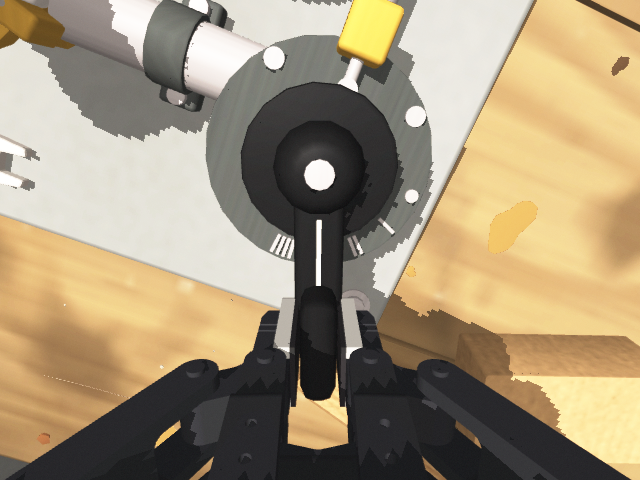

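View pics/side2.png

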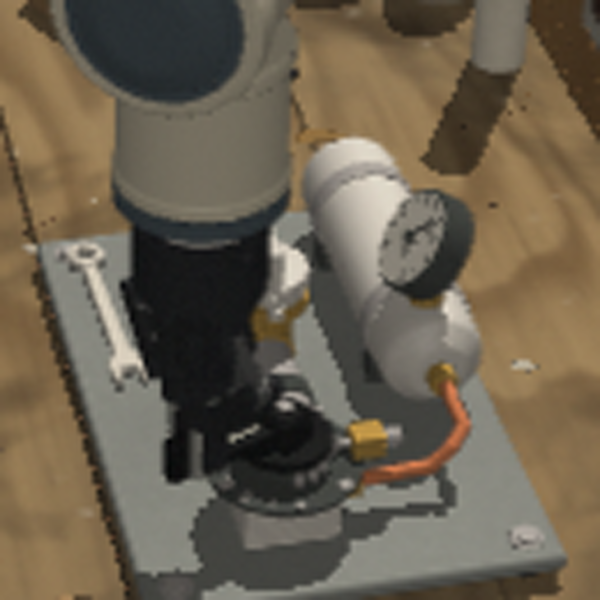

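The arm at (319,250) lies midway between the two-bar mark (355,245) and the four-bar mark (282,245), which puts it on the third click. The tool angle reads 1.20 rad, and the side view shows the spanner and other nearby things unmoved.

```bash
python3 -c "
from station import env
print(env.job_done())"
```

```text
the job is handed in; nothing more can be done
None
```

The loose cap is closed against its stops with its rib in line with the pipe, and I handed the job in with the gripper still holding the dial at the third click (about 1.20 rad).

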